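# Find the preserving jars that did not seal and take off their lids

## Task

Two of the four preserving jars did not seal, and it cannot be seen which: an unsealed lid lifts straight off, while on a sealed jar the lid holds so fast that the whole jar comes up with it. Find the two by gently trying the lids, lay their lids flat on the baking tray without dropping them, and leave all four jars standing where they are: raise a sealed jar no more than about 4 cm and set it back down in its place. Leave the funnel and the tumbler in their places.

Things in the scene. Friction and masses are not known exactly. Their poses are not given: they have to be found in the camera images.
- jar_a: first of four jars that look alike: clear glass jar of brown-amber marmalade with a brick-red rubber ring under a flat glass lid, upright on the worktop; 0.30 to 0.50 kg. Origin at the centre of its underside, z up. Jar 62 mm across, narrowing to 57 mm from 68 mm up; the lid's underside rests at 86 mm. The ring's little tab sticks out to 40 mm from the axis along +x
- jar_b: second jar, same as jar_a. Which two of the four are unsealed changes place from start to start; it shows neither in looks nor in poses until a lid is pulled
- jar_c: third jar, same as jar_a
- jar_d: fourth jar, same as jar_a
- lid_a: flat round clear glass lid of jar_a: 66 mm across, 10 mm thick, on the jar's rim from 86 to 96 mm above the worktop; origin at the centre of its underside, z up. It stands out 2 to 4 mm beyond the jar all round: grip its edge from above, any yaw, clear of the ring's tab if possible
- lid_b: lid of jar_b, same as lid_a. All four: on an unsealed jar the lid is loose and weighs 0.06 kg (0.6 N felt on lifting); on a sealed jar it is fast (3.5 to 5.5 N felt on lifting, and jar and lid rise together)
- lid_c: lid of jar_c, same as lid_a. All four: hold the lid with the fingertips only, barely reaching below its underside, so that it can be laid flat on the tray's floor afterwards
- lid_d: lid of jar_d, same as lid_a. On the way to the tray: a solid extractor hood hangs 0.59 m above the rear of the hob, its lower front left corner at x = 0.53, y = -0.15 m; from there it reaches back (+x) to the wall, 0.6 m to the right (-y), and up. Keep the raised arm and wrist out of it
- tray: fixed shallow aluminium baking tray on the black hob; origin at the centre of its underside, 5 mm above the worktop; z up; floor 170 mm along its x, 270 mm along its y, floor top 4 mm above the origin; flared sides and a rolled rim up to 21 mm above the origin; the two lids fit side by side along its y
- funnel: bystander: steel jar funnel standing wide mouth down, 112 mm across, 70 mm high; origin at the centre of its underside
- tumbler: bystander: clear glass tumbler, 85 mm across, 88 mm high; origin at the centre of its underside
Things that resemble listed ones, but are neither listed nor needed, are in the scene too. What is shaped like the lid_c but turquoise is not meant. Leave any purple look-alike of the lid_b alone.

How it is judged:
By the outcome, as a careful person would: the job done as asked, in the order asked, and still so for the second after the job is handed in, with the robot touching nothing.
It also fails if it takes over 70 s, if anything falls off the work surface, if the arm or the gripper's body presses on something with over 40 N, if the wrist force passes 120 N, or if a joint passes its speed limit or range.

## Robot

A 6-joint arm with a two-finger parallel gripper is mounted at the origin on a cart in front of the work surface, level with it; the furniture and walls round the work are solid. World frame = base frame: x ahead of the robot, y to its left, z up, the work surface at z = 0. Lengths are in m, angles in rad, forces in N, time in s.
With the tool pointing down it reaches from about 0.3 to 0.775 m from the base axis. Payload 14.6 kg.
Tool frame: the origin (TCP) lies at the very end of the fingers, on their centre line; the grasp point (between the pads) lies 19 mm behind it; z points along the fingers, y is the line along which they close (so a half turn about z gives the same grasp; the last joint's range is limited). The gripper opens to 94 mm and grips with 3 to 60 N. Pads are 16 mm wide; open, the fingers measure 119 mm over their backs; the gripper's body (75 mm by 177 mm) begins 78 mm behind the grasp point.
Start: joints at [1.105, 0.3, 1.521, -0, 1.321, -0.067], TCP at [0.214, 0.507, 0.205] pointing down, gripper open.
Joint ranges: [-3.03, 3.03], [-0.79, 2.21], [0.23, 2.52], [-1.04, 4.18], [0, 3.07], [-2.55, 2.55]. Speed limits (rad/s): [2.22, 2.22, 2.57, 3.14, 3.14, 3.14].

## Interface

Orientations are given as [roll, pitch, yaw] about the fixed x, y, z axes, in that order (R = Rz(yaw) Ry(pitch) Rx(roll)).
In Python, from station import ctrl gives the robot as it stands.
- The arm moves only by the tool carry_out, never from a script. Its argument "motion" is text: rows parted by semicolons, each of 7 numbers parted by spaces: the shift along the world's x, y, z in m, then the turn, a rotation vector about the world's x, y, z in degrees, then the closure in counts, from 0 (fully open) to 255 (shut). In form: dx dy dz wx wy wz hand; .... A call has 1 to 20 rows; each row shifts and turns the commanded pose from where the row before left it; what a row does not reach is not made up. A row lasts 1/12 s, in which the tool goes at most 41.7 mm and 7.16 degrees, less where a joint would pass 70% of its speed; a pose out of reach is approached as far as the arm can. A call is refused whole if a number of a shift passes 0.0417 or a number of a turn 7.16, either way. A call with a gripper value outside its range is refused whole. The fingers move at their own pace and stop on an object; "grip_force" is the grip in N (left out, the last holds). Time passes only in rows, so rows that do not move let the fingers close. It gives the time, the measured TCP pose, the force, the opening and the grip force at its end, in the units of the state.
- ctrl.get_obs(): the state, without advancing time (a new reading comes with each control period).
- ctrl.camera(name): name is "side" or "top" or "wrist"; returns a dict with "pixels" (420x560x3 uint8, red, green, blue), "range_z" (420x560 float32, m along the optical axis (not along the pixel's ray), 0 where there is no reading), "K" (3x3 intrinsics, pixels), "dist" ([k1, k2, p1, p2, k3] as OpenCV has them; the pictures are not rectified), "position" and "attitude" of the camera in the world. Camera axes: x right, y up, looking along -z (the intrinsics and any distortion apply to the point x, -y, -z); pixel columns grow to the right and rows downward; lengths in m; the calibration is good to about 2 mm. A picture is of the moment at which its call begins.
- ctrl.hand_in(): hands the job in; it is judged then, once.
The state is a dict: "time_s": time; "qpos": joint angles; "joint_vel": joint speeds; "tau": joint torques, N m; "ee_pos": TCP position; "eef_rot": TCP orientation; "force": force on the tool from outside, world axes, zero at the start; "moment": the same for the moment, N m; "grip_width": finger opening in m; "grip_force": force on a finger pad.
Only numpy, scipy, OpenCV 4.12 (cv2) and the standard library are available. Lean on these libraries where they do the work, as an engineer would, in place of code of your own. Each camera call takes 0.05 s, during which the arm holds its last target. There are 200 camera calls.

## Working session

There is one attempt and no reset: what is moved stays moved. The work goes in short steps, Python scripts to look and compute and a tool call to move; the robot and the scene stay as the last step left them, time stands still between calls to the robot, and variables do not carry over. Pictures are saved under pics/ and viewed, at most 10 in all, crops included, and the job is handed in when it is done.

Besides the shell and the picture viewer there is one more tool, called after ">>>" as a command line: name --argument value ..., lists and objects as JSON in quotes. carry_out: Moves the arm, as the interface text tells. Its arguments: {"type":"object","properties":{"motion":{"type":"string"},"grip_force":{"type":"number"}},"required":["motion"]}

```bash
mkdir -p pics
cat > h.py <<'E'
import numpy as np, cv2
from station import ctrl
from scipy.spatial.transform import Rotation as R
def att(c):
    a=np.array(c["attitude"],float)
    return a if a.shape==(3,3) else (R.from_euler('xyz',a).as_matrix() if a.size==3 else None)
def world(c,pts,depth):
    """pixels (n,2), depth along axis -> world"""
    p=cv2.undistortPoints(np.array(pts,float).reshape(-1,1,2),np.array(c["K"]),np.array(c["dist"]))[:,0]
    d=np.asarray(depth,float).reshape(-1,1)
    cam=np.hstack([p[:,:1],-p[:,1:],-np.ones((len(p),1))])*d
    return cam@att(c).T+np.array(c["position"])
def ray(c,pts,z):
    o=np.array(c["position"]); q=world(c,pts,np.ones(len(pts)))-o
    return o+q*((z-o[2])/q[:,2:])
E
python3 - <<'E'
from h import *
import pickle
print(ctrl.get_obs())
D={}
for n in("side","top","wrist"):
    c=ctrl.camera(n);D[n]=c
    cv2.imwrite(f"pics/{n}0.png",c["pixels"][...,::-1]);print(n,c["position"],c["attitude"],c["K"],c["dist"])
pickle.dump(D,open("d0.pkl","wb"))
E
```

```text
{'time_s': 0.0, 'qpos': array([ 1.10539387e+00,  3.00435898e-01,  1.52157667e+00,  3.48209476e-05,
        1.32069970e+00, -6.66354825e-02]), 'joint_vel': array([-0.00051874,  0.00046601,  0.00135635,  0.00252629,  0.0022991 ,
        0.00034924]), 'tau': array([ 7.22408895e-04, -5.31803513e+01, -3.52744102e+01,  7.08603440e-02,
        2.43866531e-02, -4.72552301e-05]), 'ee_pos': array([0.21345058, 0.50660917, 0.20490751]), 'eef_rot': array([-3.14047777e+00, -1.08203784e-04,  2.74281698e+00]), 'force': array([-0.85609922,  0.33043709,  0.32060238]), 'moment': array([ 0.08987286, -0.03369867,  0.02091541]), 'grip_force': 0.0, 'grip_width': 0.0937432381293726}
side [ 0.21064022 -0.69769061  0.7065533 ] [ 0.92980029 -0.00859843 -0.48369643] [[427.48879521   0.         279.78570922]
 [  0.         427.48879521 206.03697834]
 [  0.           0.           1.        ]] [0.00311403 0.         0.         0.         0.        ]
top [0.48590255 0.06485201 1.31063671] [ 0.08811954  0.01990054 -1.55677974] [[451.94394228   0.         280.09793542]
 [  0.         451.94394228 209.18775336]
 [  0.           0.           1.        ]] [-0.11871203  0.          0.          0.          0.        ]
wrist [0.15256555 0.53404709 0.3838014 ] [-2.35004331e-01  4.73497652e-04  1.17122285e+00] [[346.2239057    0.         281.03021791]
 [  0.         346.2239057  205.02997754]
 [  0.           0.           1.        ]] [-0.06714553  0.          0.          0.          0.        ]
```

View pics/top0.png

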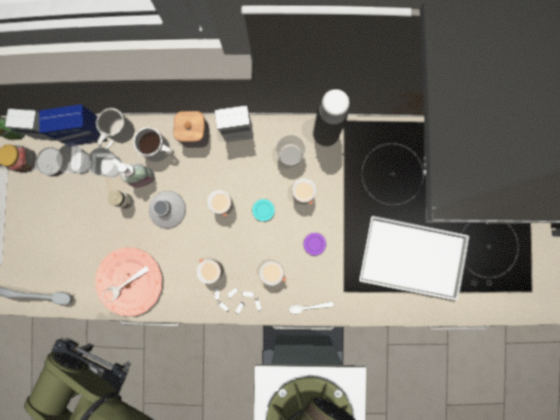

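View pics/side0.png

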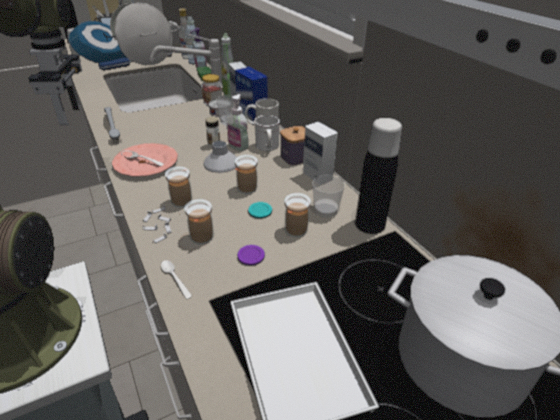

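Top view: jars at about (220,203), (304,191), (209,271) and (271,273), all amber under clear lids. The look-alikes are a turquoise disc (263,210), a purple disc (315,244), and round things such as the mug (150,142). The tumbler is at (290,155), the funnel at (167,208), the tray at (415,258). I choose the four amber jars. In the side view they are at (246,172), (297,214), (179,185) and (199,220).

Run:
```python
from h import *
import pickle
D=pickle.load(open("d0.pkl","rb"))
t,s=D["top"],D["side"]
tp=np.array([(220,203),(304,191),(209,271),(271,273)],float)
for n,p in zip("1234",tp):
    u,v=p.astype(int); win=t["range_z"][v-14:v+15,u-14:u+15]
    print(n,ray(t,[p],.096).round(3), 'depthpts', world(t,[p],[np.median(win[10:19,10:19])]).round(3), world(t,[p],[win[win>0].min()])[0,2].round(3))
# cloud: top points z in .085-.105
for nm,c in (("top",t),("side",s)):
    vv,uu=np.mgrid[0:420,0:560]; z=c["range_z"]; m=z>0
    W=world(c,np.c_[uu[m],vv[m]],z[m])
    print(nm)
    for p in tp:
        q=ray(t,[p],.096)[0]
        k=(np.hypot(*(W[:,:2]-q[:2]).T)<.05)&(W[:,2]>.03)&(W[:,2]<.13)
        kk=k&(W[:,2]>.088)
        print(k.sum(),kk.sum(),np.percentile(W[k,2],[50,90,98]).round(3), ((W[kk].min(0)+W[kk].max(0))/2).round(3) if kk.sum() else '')
    # tray
    k=(W[:,2]>-.01)&(W[:,2]<.05)
for p in [(415,258),(371,218),(468,234),(462,299),(361,283)]:
    print('tray',ray(t,[p],.024 if p[0]!=415 else .009).round(3), world(t,[p],[t["range_z"][p[1],p[0]]]).round(3))
for n,p,h in (("tum",(290,155),.088),("fun",(165,207),.07),("turq",(263,210),.01),("purp",(315,244),.01)):
    print(n,ray(t,[p],h).round(3), world(t,[p],[t["range_z"][p[1],p[0]]]).round(3))
a=cv2.resize(t["pixels"][165:295,195:335],None,fx=5,fy=4.5,interpolation=2)
a=cv2.resize(t["pixels"][165:295,190:335],None,fx=4.6,fy=4.6,interpolation=2)
cv2.imwrite("pics/crop.png",a[...,::-1])
```

```text
1 [[0.608 0.254 0.096]] depthpts [[0.608 0.254 0.095]] 0.104
2 [[0.643 0.027 0.096]] depthpts [[0.643 0.026 0.094]] 0.105
3 [[0.424 0.279 0.096]] depthpts [[0.424 0.28  0.095]] 0.105
4 [[0.421 0.112 0.096]] depthpts [[0.421 0.113 0.095]] 0.106
top
505 457 [0.095 0.099 0.101] [0.608 0.256 0.095]
488 463 [0.095 0.099 0.102] [0.644 0.026 0.096]
536 480 [0.095 0.099 0.101] [0.424 0.282 0.096]
463 453 [0.096 0.099 0.102] [0.423 0.109 0.096]
side
633 268 [0.08  0.096 0.097] [0.608 0.254 0.093]
828 387 [0.085 0.096 0.097] [0.643 0.025 0.093]
715 313 [0.08  0.096 0.097] [0.42  0.278 0.094]
872 420 [0.085 0.096 0.097] [0.42  0.11  0.094]
tray [[ 0.464 -0.299  0.009]] [[ 0.464 -0.298  0.013]]
tray [[ 0.577 -0.168  0.024]] [[ 0.577 -0.167  0.027]]
tray [[ 0.534 -0.451  0.024]] [[ 0.535 -0.457  0.008]]
tray [[ 0.348 -0.431  0.024]] [[ 0.346 -0.44   0.003]]
tray [[ 0.393 -0.14   0.024]] [[ 0.392 -0.141  0.013]]
tum [[0.743 0.066 0.088]] [[0.76  0.066 0.009]]
fun [[0.597 0.413 0.07 ]] [[0.597 0.411 0.076]]
turq [[0.597 0.142 0.01 ]] [[0.597 0.142 0.012]]
purp [[ 0.501 -0.009  0.01 ]] [[ 0.501 -0.009  0.01 ]]
```

View pics/crop.png

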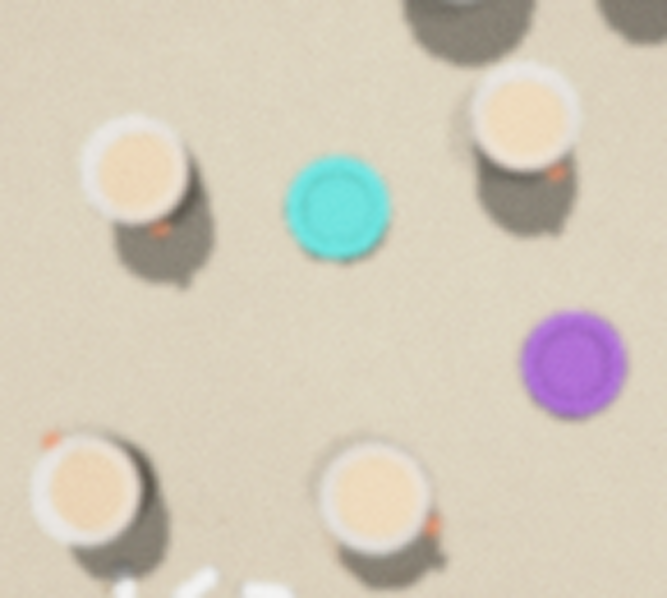

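Crop: four clear lids over amber jars at crop pixels (135,170), (525,118), (87,490) and (375,497). The coloured discs at (338,207) and (573,364) are decoys. The ring tabs point at about -157°, -151°, 37° and -116°, so a closing line near 130° clears all of them.

>>> carry_out --motion "0.0116 -0.0126 -0.002 0 0 -6.5 0;0.0116 -0.0126 -0.002 0 0 -6.5 0;0.0116 -0.0126 -0.002 0 0 -6.5 0;0.0116 -0.0126 -0.002 0 0 -6.5 0;0.0116 -0.0126 -0.002 0 0 -6.5 0;0.0116 -0.0126 -0.002 0 0 -6.5 0;0.0116 -0.0126 -0.002 0 0 -6.5 0;0.0116 -0.0126 -0.002 0 0 -6.5 0;0.0116 -0.0126 -0.002 0 0 -6.5 0;0.0116 -0.0126 -0.002 0 0 -6.5 0;0.0116 -0.0126 -0.002 0 0 -6.5 0;0.0116 -0.0126 -0.002 0 0 -6.5 0;0.0116 -0.0126 -0.002 0 0 -6.5 0;0.0116 -0.0126 -0.002 0 0 -6.5 0;0.0116 -0.0126 -0.002 0 0 -6.5 0;0.0116 -0.0126 -0.002 0 0 -6.5 0;0.0116 -0.0126 -0.002 0 0 -6.5 0;0.0116 -0.0126 -0.002 0 0 -6.5 0;0 0 0 0 0 0 0;0 0 0 0 0 0 0" --grip_force 25

```text
time_s: 1.82
ee_pos: [0.4224, 0.2797, 0.1692]
eef_rot: [-3.141, 0.001, 0.702]
force: [0.8, -0.4, 0.2]
grip_width: 0.0945
grip_force: 0.0
```

Run:
```python
from h import *
c=ctrl.camera("wrist"); cv2.imwrite("pics/w1.png",c["pixels"][...,::-1])
o=ctrl.get_obs();print(o["time_s"],o["ee_pos"],o["eef_rot"],o["force"],c["position"])
vv,uu=np.mgrid[0:420,0:560]; z=c["range_z"]; m=z>0
W=world(c,np.c_[uu[m],vv[m]],z[m])
for q in [(.608,.255),(.643,.026),(.422,.28),(.421,.111)]:
    k=(np.hypot(*(W[:,:2]-q).T)<.045)&(W[:,2]>.091)&(W[:,2]<.102)
    if k.sum()>50: print(q,k.sum(),((np.percentile(W[k],1,axis=0)+np.percentile(W[k],99,axis=0))/2).round(4),np.ptp(W[k],axis=0).round(3),np.median(W[k],axis=0).round(4),(cv2.minEnclosingCircle(W[k][:,:2].astype(np.float32))))
```

```text
1.8667 [0.42211646 0.28019211 0.16935836] [-3.14136434e+00  3.10198541e-04  7.03397358e-01] [-0.93003197  1.41968412  0.0031279 ] [0.4741729  0.32422037 0.34801002]
(0.608, 0.255) 6199 [0.6111 0.2589 0.0947] [0.065 0.066 0.008] [0.6095 0.2569 0.0946] ((0.61224764585495, 0.2582464814186096), 0.03350081294775009)
(0.422, 0.28) 5558 [0.4248 0.2832 0.0947] [0.065 0.064 0.007] [0.425  0.2836 0.0947] ((0.4242064356803894, 0.28294458985328674), 0.03279432654380798)
(0.421, 0.111) 677 [0.4006 0.1149 0.0947] [0.021 0.047 0.007] [0.4005 0.1165 0.0954] ((0.4015487730503082, 0.11418017745018005), 0.02359328791499138)
```

View pics/w1.png

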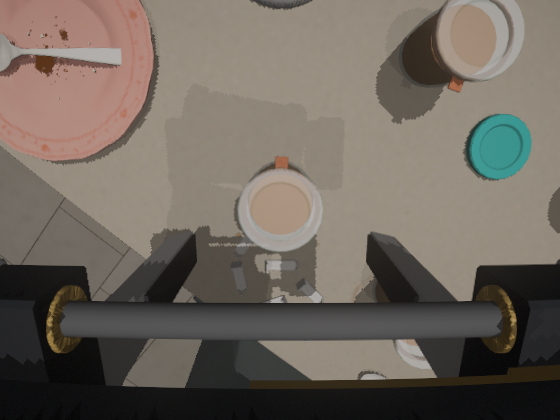

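The wrist view shows jar 3's lid at (280,208), centred between the fingers in the closing direction, with its tab at (281,161) clear of the pads. Going down now.

>>> carry_out --motion "0.001 0.0015 -0.02 0 0 0 0;0 0 -0.02 0 0 0 0;0 0 -0.02 0 0 0 0;0 0 -0.014 0 0 0 0;0 0 -0.008 0 0 0 0;0 0 0 0 0 0 40;0 0 0 0 0 0 65;0 0 0 0 0 0 72;0 0 0 0 0 0 78;0 0 0 0 0 0 84;0 0 0 0 0 0 90;0 0 0 0 0 0 100;0 0 0 0 0 0 100;0 0 0 0 0 0 100" --grip_force 25

```text
time_s: 3.03
ee_pos: [0.4237, 0.2818, 0.0882]
eef_rot: [3.142, -0.001, 0.701]
force: [-1.2, 0.5, 5.5]
grip_width: 0.0655
grip_force: 25.0
```

>>> carry_out --motion "0 0 0.002 0 0 0 100;0 0 0.002 0 0 0 100;0 0 0.002 0 0 0 100;0 0 0.002 0 0 0 100;0 0 0.002 0 0 0 100;0 0 0 0 0 0 100;0 0 0 0 0 0 100;0 0 0 0 0 0 100"

```text
time_s: 3.7
ee_pos: [0.4233, 0.2815, 0.0973]
eef_rot: [-3.142, 0.0, 0.701]
force: [0.9, 0.1, -5.3]
grip_width: 0.0649
grip_force: 25.0
```

Jar 3 is sealed (5.3 N felt). I'll set it back and go to jar 4.

>>> carry_out --motion "0 0 -0.002 0 0 0 100;0 0 -0.002 0 0 0 100;0 0 -0.002 0 0 0 100;0 0 -0.002 0 0 0 100;0 0 -0.002 0 0 0 100;0 0 0 0 0 0 100;0 0 0 0 0 0 60;0 0 0 0 0 0 20;0 0 0 0 0 0 0;0 0 0 0 0 0 0;0 0 0.02 0 0 0 0;0 0 0.035 0 0 0 0;0 -0.02 0.025 0 0 0 0;0 -0.025 0 0 0 0 0;0 -0.025 0 0 0 0 0;0 -0.025 0 0 0 0 0;0 -0.025 0 0 0 0 0;0 -0.025 0 0 0 0 0;0 -0.025 0 0 0 0 0;0 0 0 0 0 0 0"

```text
time_s: 5.37
ee_pos: [0.4234, 0.1087, 0.1675]
eef_rot: [3.141, 0.0, 0.698]
force: [0.1, 0.5, 0.6]
grip_width: 0.094
grip_force: 0.0
```

```bash
cat > wl.py <<'E'
from h import *
c=ctrl.camera("wrist")
o=ctrl.get_obs();print(o["time_s"],o["ee_pos"],o["eef_rot"],o["force"],c["position"])
vv,uu=np.mgrid[0:420,0:560]; z=c["range_z"]; m=z>0
W=world(c,np.c_[uu[m],vv[m]],z[m])
for q in [(.608,.255),(.643,.026),(.422,.28),(.421,.111)]:
    k=(np.hypot(*(W[:,:2]-q).T)<.045)&(W[:,2]>.091)&(W[:,2]<.102)
    if k.sum()>50: print(q,k.sum(),((np.percentile(W[k],1,axis=0)+np.percentile(W[k],99,axis=0))/2).round(4),np.ptp(W[k],axis=0).round(3))
E
python3 wl.py
```

```text
5.4167 [0.42350074 0.11014789 0.16761734] [ 3.14129746e+00 -2.90009650e-04  6.98118808e-01] [0.2071626  1.03412694 0.85657657] [0.4751101  0.15310487 0.34636679]
(0.643, 0.026) 2730 [0.6374 0.0366 0.0945] [0.052 0.054 0.007]
(0.422, 0.28) 6883 [0.4243 0.2812 0.0946] [0.066 0.066 0.008]
(0.421, 0.111) 5642 [0.4241 0.1132 0.0947] [0.065 0.064 0.007]
```

>>> carry_out --motion "0 0.002 -0.02 0 0 0 0;0 0 -0.02 0 0 0 0;0 0 -0.02 0 0 0 0;0 0 -0.013 0 0 0 0;0 0 -0.007 0 0 0 0;0 0 0 0 0 0 40;0 0 0 0 0 0 65;0 0 0 0 0 0 72;0 0 0 0 0 0 78;0 0 0 0 0 0 84;0 0 0 0 0 0 90;0 0 0 0 0 0 100;0 0 0 0 0 0 100;0 0 0 0 0 0 100"

```text
time_s: 6.58
ee_pos: [0.4238, 0.1136, 0.0881]
eef_rot: [3.141, -0.001, 0.701]
force: [-1.4, -0.4, 5.7]
grip_width: 0.0649
grip_force: 25.0
```

>>> carry_out --motion "0 0 0.002 0 0 0 100;0 0 0.002 0 0 0 100;0 0 0.002 0 0 0 100;0 0 0.002 0 0 0 100;0 0 0.002 0 0 0 100;0 0 0 0 0 0 100;0 0 0 0 0 0 100;0 0 0 0 0 0 100"

```text
time_s: 7.25
ee_pos: [0.4233, 0.1135, 0.0974]
eef_rot: [-3.142, 0.0, 0.701]
force: [-0.0, -0.2, 0.2]
grip_width: 0.0652
grip_force: 25.0
```

Jar 4's lid is loose. Before carrying it, I'll check the tray and the clearance to the pot.

Run:
```python
from h import *
import pickle
D=pickle.load(open("d0.pkl","rb"))
s=D["side"];vv,uu=np.mgrid[0:420,0:560]; z=s["range_z"]; m=z>0
W=world(s,np.c_[uu[m],vv[m]],z[m])
k=(W[:,2]>.04)&(W[:,2]<.4)&(W[:,1]<-.1)&(W[:,0]<.8)&(W[:,0]>.3)
print("tall",np.percentile(W[k],[0,1,50,100],axis=0).round(3))
for nm in("side","top"):
    c=D[nm];z=c["range_z"];m=z>0;W=world(c,np.c_[uu[m],vv[m]],z[m])
    k=(W[:,2]>.02)&(W[:,2]<.035)&(W[:,0]>.3)&(W[:,0]<.62)&(W[:,1]<-.1)&(W[:,1]>-.5)
    print(nm,k.sum(),cv2.minAreaRect(W[k][:,:2].astype(np.float32)))
print([ray(s,[p],.026).round(3) for p in [(231,296),(320,285),(373,405)]])
```

```text
tall [[ 0.613 -0.573  0.04 ]
 [ 0.618 -0.556  0.044]
 [ 0.68  -0.473  0.162]
 [ 0.8   -0.293  0.205]]
side 1408 ((0.5083804726600647, -0.30199846625328064), (0.28921735286712646, 0.2804853320121765), 79.26129913330078)
top 672 ((0.46475568413734436, -0.2912972867488861), (0.2878607511520386, 0.18982689082622528), 79.13034057617188)
[array([[ 0.405, -0.123,  0.026]]), array([[ 0.585, -0.182,  0.026]]), array([[ 0.522, -0.446,  0.026]])]
```

>>> carry_out --motion "0 0 0.015 0 0 0 100;0 0 0.025 0 0 0 100;0 0 0.02 0 0 0 100;0.002 -0.012 0 0 0 0 100;0.0035 -0.022 0 0 0 0 100;0.0035 -0.024 0 0 0 0 100;0.0035 -0.024 0 0 0 0 100;0.0035 -0.024 0 0 0 0 100;0.0035 -0.024 0 0 0 0 100;0.0035 -0.024 0 0 0 0 100;0.0035 -0.024 0 0 0 0 100;0.0035 -0.024 0 0 0 0 100;0.0035 -0.024 0 0 0 0 100;0.0035 -0.024 0 0 0 0 100;0.0035 -0.024 0 0 0 0 100;0.0035 -0.024 0 0 0 0 100;0.0035 -0.022 0 0 0 0 100;0.0035 -0.016 0 0 0 0 100;0.003 -0.0065 0 0 0 0 100;0 0 0 0 0 0 100"

```text
time_s: 8.92
ee_pos: [0.4775, -0.2298, 0.1571]
eef_rot: [-3.141, 0.0, 0.699]
force: [-0.4, -0.9, -1.3]
grip_width: 0.0651
grip_force: 25.0
```

Run:
```python
from h import *
c=ctrl.camera("wrist");cv2.imwrite("pics/w2.png",c["pixels"][...,::-1])
print(ctrl.get_obs()["ee_pos"],ctrl.get_obs()["force"])
```

```text
[ 0.47731077 -0.22882868  0.15706855] [-0.59787154  0.54158427 -1.02813075]
```

View pics/w2.png

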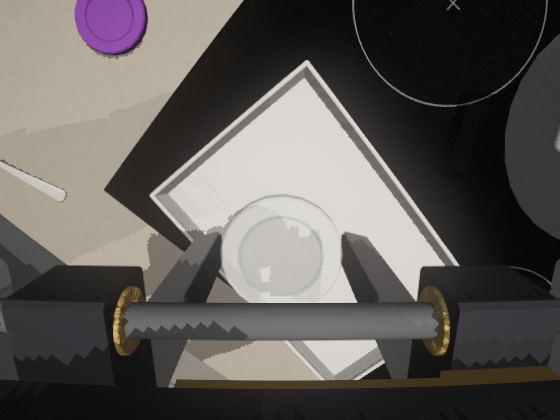

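The lid hangs level at (280,250) between the fingertips, over the tray's left half. Its rim corners are at (307,63) and (152,195), and the decoy stays clear at (111,17).

>>> carry_out --motion "0 0 -0.02 0 0 0 100;0 0 -0.025 0 0 0 100;0 0 -0.025 0 0 0 100;0 0 -0.025 0 0 0 100;0 0 -0.02 0 0 0 100;0 0 -0.012 0 0 0 100;0 0 -0.006 0 0 0 100;0 0 -0.004 0 0 0 100;0 0 -0.002 0 0 0 100;0 0 -0.002 0 0 0 100;0 0 -0.001 0 0 0 100;0 0 -0.001 0 0 0 100;0 0 0 0 0 0 100;0 0 0 0 0 0 100"

```text
time_s: 10.13
ee_pos: [0.4775, -0.229, 0.0147]
eef_rot: [3.141, -0.0, 0.701]
force: [0.9, 0.4, -0.5]
grip_width: 0.0656
grip_force: 25.0
```

>>> carry_out --motion "0 0 -0.001 0 0 0 100;0 0 -0.001 0 0 0 100;0 0 -0.001 0 0 0 100;0 0 0 0 0 0 100;0 0 0 0 0 0 100"

```text
time_s: 10.55
ee_pos: [0.4774, -0.229, 0.0115]
eef_rot: [3.142, 0.0, 0.701]
force: [-0.2, 0.1, 1.2]
grip_width: 0.0654
grip_force: 25.0
```

>>> carry_out --motion "0 0 -0.0007 0 0 0 100;0 0 0 0 0 0 100;0 0 0 0 0 0 100"

```text
time_s: 10.8
ee_pos: [0.4774, -0.229, 0.0114]
eef_rot: [3.141, 0.0, 0.701]
force: [-4.7, 2.4, 11.1]
grip_width: 0.0653
grip_force: 25.0
```

>>> carry_out --motion "0 0 0 0 0 0 90;0 0 0 0 0 0 75;0 0 0 0 0 0 60;0 0 0 0 0 0 45;0 0 0 0 0 0 40;0 0 0.01 0 0 0 40;0 0 0.02 0 0 0 40;0 0 0.035 0 0 0 20;0 0 0.035 0 0 0 0;0 0 0.035 0 0 0 0;0.002 0.03 0.022 0 0 0 0;0.012 0.03 0 0 0 0 0;0.02 0.03 0 0 0 0 0;0.022 0.03 0 0 0 0 0;0.022 0.03 0 0 0 0 0;0.022 0.03 0 0 0 0 0;0.022 0.03 0 0 0 0 0;0.022 0.025 0 0 0 0 0;0.022 0.02 0 0 0 0 0;0 0 0 0 0 0 0"

```text
time_s: 12.47
ee_pos: [0.6453, 0.0298, 0.1678]
eef_rot: [-3.141, -0.001, 0.704]
force: [-0.8, 0.2, -0.9]
grip_width: 0.0942
grip_force: 0.0
```

```bash
python3 wl.py
python3 - <<'E'
from h import *
c=ctrl.camera("top");cv2.imwrite("pics/t1.png",cv2.resize(c["pixels"][100:310,180:490],None,fx=2.5,fy=2.5)[...,::-1])
E
```

```text
12.5167 [0.64408137 0.02793399 0.16761374] [-3.14128728e+00  1.48666023e-04  7.03313003e-01] [ 0.31918557 -0.93312039 -0.07255221] [0.6968113  0.07422566 0.34663075]
(0.608, 0.255) 4300 [0.6161 0.2517 0.0944] [0.064 0.057 0.007]
(0.643, 0.026) 5565 [0.6478 0.0288 0.0947] [0.065 0.064 0.007]
```

View pics/t1.png

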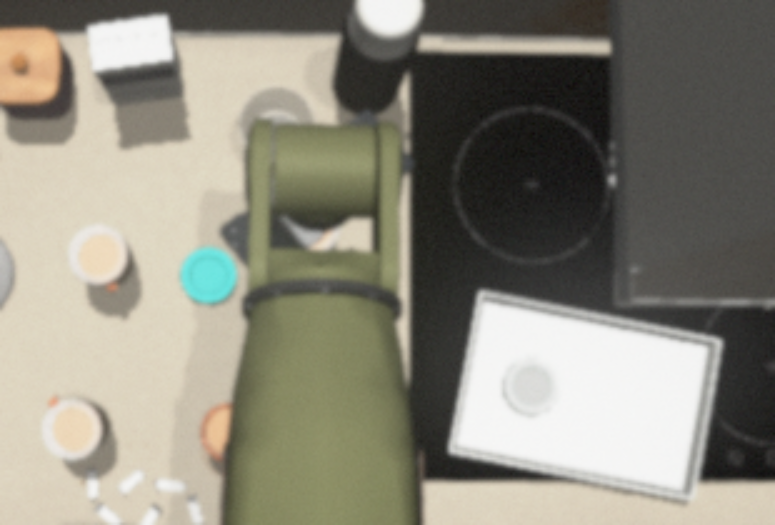

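The lid lies inside the tray at crop (530,387), and the other three jars are undisturbed. I'll check the clearance to the bottle before descending.

Run:
```python
from h import *
import pickle
D=pickle.load(open("d0.pkl","rb"))
vv,uu=np.mgrid[0:420,0:560]
for n in("top","side"):
    c=D[n];z=c["range_z"];m=z>0;W=world(c,np.c_[uu[m],vv[m]],z[m])
    k=(W[:,2]>.1)&(W[:,2]<.4)&(W[:,0]>.7)&(W[:,0]<.87)&(W[:,1]>-.15)&(W[:,1]<.15)
    print(n,k.sum(),np.percentile(W[k],[1,50,99],axis=0).round(3))
```

```text
top 1297 [[ 0.79  -0.072  0.106]
 [ 0.81  -0.033  0.267]
 [ 0.858  0.001  0.295]]
side 2687 [[ 0.787 -0.082  0.103]
 [ 0.806 -0.065  0.208]
 [ 0.856  0.149  0.371]]
```

>>> carry_out --motion "0.0015 0 -0.02 0 0 0 0;0 0 -0.02 0 0 0 0;0 0 -0.02 0 0 0 0;0 0 -0.013 0 0 0 0;0 0 -0.007 0 0 0 0;0 0 0 0 0 0 40;0 0 0 0 0 0 65;0 0 0 0 0 0 72;0 0 0 0 0 0 78;0 0 0 0 0 0 84;0 0 0 0 0 0 90;0 0 0 0 0 0 100;0 0 0 0 0 0 100;0 0 0 0 0 0 100"

```text
time_s: 13.73
ee_pos: [0.6452, 0.0261, 0.0887]
eef_rot: [3.141, -0.001, 0.701]
force: [-1.3, -0.1, 6.0]
grip_width: 0.0649
grip_force: 25.0
```

>>> carry_out --motion "0 0 0.002 0 0 0 100;0 0 0.002 0 0 0 100;0 0 0.002 0 0 0 100;0 0 0.002 0 0 0 100;0 0 0.002 0 0 0 100;0 0 0 0 0 0 100;0 0 0 0 0 0 100;0 0 0 0 0 0 100"

```text
time_s: 14.4
ee_pos: [0.6448, 0.026, 0.0976]
eef_rot: [-3.141, 0.0, 0.701]
force: [0.3, 0.3, -5.4]
grip_width: 0.065
grip_force: 25.0
```

Jar 2 is sealed (5.4 N). I'll set it down and go to jar 1.

>>> carry_out --motion "0 0 -0.002 0 0 0 100;0 0 -0.002 0 0 0 100;0 0 -0.002 0 0 0 100;0 0 -0.002 0 0 0 100;0 0 -0.002 0 0 0 100;0 0 0 0 0 0 100;0 0 0 0 0 0 60;0 0 0 0 0 0 20;0 0 0 0 0 0 0;0 0 0 0 0 0 0;0 0 0.02 0 0 0 0;0 0 0.035 0 0 0 0;-0.004 0.03 0.025 0 0 0 0;-0.005 0.03 0 0 0 0 0;-0.005 0.03 0 0 0 0 0;-0.005 0.03 0 0 0 0 0;-0.005 0.03 0 0 0 0 0;-0.005 0.03 0 0 0 0 0;-0.004 0.03 0 0 0 0 0;-0.002 0.02 0 0 0 0 0"

```text
time_s: 16.07
ee_pos: [0.6091, 0.2586, 0.1678]
eef_rot: [-3.141, -0.0, 0.702]
force: [-0.2, -0.7, -0.5]
grip_width: 0.0942
grip_force: 0.0
```

>>> carry_out --motion "0 0 0 0 0 0 0"

```text
time_s: 16.15
ee_pos: [0.6089, 0.2597, 0.1676]
eef_rot: [-3.141, -0.0, 0.704]
force: [-0.6, -0.3, 0.1]
grip_width: 0.0937
grip_force: 0.0
```

```bash
python3 wl.py
```

```text
16.2 [0.60942743 0.25766696 0.16754276] [-3.14156507e+00 -1.80894959e-05  7.03333431e-01] [-0.78119325 -0.3816556   0.77277179] [0.66050565 0.30417046 0.34645047]
(0.608, 0.255) 5584 [0.6136 0.2592 0.0947] [0.064 0.065 0.007]
(0.422, 0.28) 1039 [0.4284 0.2627 0.0944] [0.056 0.026 0.007]
```

>>> carry_out --motion "0.0015 -0.001 -0.02 0 0 0 0;0 0 -0.02 0 0 0 0;0 0 -0.02 0 0 0 0;0 0 -0.013 0 0 0 0;0 0 -0.007 0 0 0 0;0 0 0 0 0 0 40;0 0 0 0 0 0 65;0 0 0 0 0 0 72;0 0 0 0 0 0 78;0 0 0 0 0 0 84;0 0 0 0 0 0 90;0 0 0 0 0 0 100;0 0 0 0 0 0 100;0 0 0 0 0 0 100"

```text
time_s: 17.37
ee_pos: [0.6117, 0.2552, 0.0887]
eef_rot: [3.141, -0.001, 0.701]
force: [-0.7, 0.4, 5.3]
grip_width: 0.0655
grip_force: 25.0
```

>>> carry_out --motion "0 0 0.002 0 0 0 100;0 0 0.002 0 0 0 100;0 0 0.002 0 0 0 100;0 0 0.002 0 0 0 100;0 0 0.002 0 0 0 100;0 0 0 0 0 0 100;0 0 0 0 0 0 100;0 0 0 0 0 0 100"

```text
time_s: 18.03
ee_pos: [0.6113, 0.255, 0.0976]
eef_rot: [-3.142, 0.0, 0.701]
force: [0.2, -0.3, -1.1]
grip_width: 0.0653
grip_force: 25.0
```

Jar 1 is loose. Carrying its lid to the right half of the tray.

>>> carry_out --motion "0 0 0.015 0 0 0 100;0 0 0.025 0 0 0 100;0 0 0.02 0 0 0 100;-0.006 -0.012 0 0 0 0 100;-0.006 -0.018 0 0 0 0 100;-0.006 -0.024 0 0 0 0 100;-0.006 -0.024 0 0 0 0 100;-0.006 -0.024 0 0 0 0 100;-0.006 -0.024 0 0 0 0 100;-0.006 -0.024 0 0 0 0 100;-0.006 -0.024 0 0 0 0 100;-0.006 -0.024 0 0 0 0 100;-0.006 -0.024 0 0 0 0 100;-0.006 -0.024 0 0 0 0 100;-0.006 -0.024 0 0 0 0 100;-0.006 -0.024 0 0 0 0 100;-0.006 -0.024 0 0 0 0 100;-0.006 -0.024 0 0 0 0 100;-0.006 -0.024 0 0 0 0 100;-0.006 -0.024 0 0 0 0 100"

```text
time_s: 19.7
ee_pos: [0.5089, -0.1361, 0.1578]
eef_rot: [3.141, -0.0, 0.701]
force: [1.2, -0.1, -0.9]
grip_width: 0.0653
grip_force: 25.0
```

>>> carry_out --motion "-0.006 -0.024 0 0 0 0 100;-0.006 -0.024 0 0 0 0 100;-0.006 -0.024 0 0 0 0 100;-0.006 -0.024 0 0 0 0 100;-0.006 -0.024 0 0 0 0 100;-0.006 -0.024 0 0 0 0 100;-0.006 -0.024 0 0 0 0 100;-0.006 -0.022 0 0 0 0 100;-0.005 -0.018 0 0 0 0 100;-0.004 -0.012 0 0 0 0 100;0 0 0 0 0 0 100;0 0 0 0 0 0 100"

```text
time_s: 20.7
ee_pos: [0.4523, -0.3548, 0.1575]
eef_rot: [-3.141, -0.0, 0.7]
force: [0.7, 0.7, -0.5]
grip_width: 0.0654
grip_force: 25.0
```

Run:
```python
from h import *
c=ctrl.camera("side");cv2.imwrite("pics/s2.png",c["pixels"][...,::-1])
o=ctrl.get_obs();print(o["ee_pos"],o["force"],o["grip_width"],o["qpos"])
```

```text
[ 0.45255826 -0.35424154  0.15765295] [0.65652812 0.64014691 0.03574809] 0.06507137358490804 [-7.27965299e-01  3.96363543e-01  1.50570574e+00  2.29421347e-04
  1.23986417e+00  1.41837744e-01]
```

View pics/s2.png

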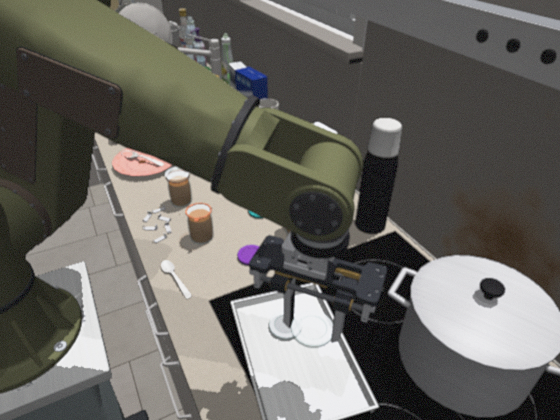

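The side view shows the held lid at (313,330), level above the tray, with the first lid lying at (283,326) and the pot clear. Lowering.

>>> carry_out --motion "0 0 -0.02 0 0 0 100;0 0 -0.025 0 0 0 100;0 0 -0.025 0 0 0 100;0 0 -0.025 0 0 0 100;0 0 -0.02 0 0 0 100;0 0 -0.012 0 0 0 100;0 0 -0.006 0 0 0 100;0 0 -0.004 0 0 0 100;0 0 -0.002 0 0 0 100;0 0 -0.002 0 0 0 100;0 0 -0.001 0 0 0 100;0 0 -0.001 0 0 0 100;0 0 -0.001 0 0 0 100;0 0 0 0 0 0 100;0 0 0 0 0 0 100"

```text
time_s: 22.0
ee_pos: [0.4524, -0.355, 0.0139]
eef_rot: [3.141, -0.0, 0.701]
force: [0.5, -0.6, -1.4]
grip_width: 0.0654
grip_force: 25.0
```

>>> carry_out --motion "0 0 -0.0007 0 0 0 100;0 0 -0.0007 0 0 0 100;0 0 0 0 0 0 100;0 0 0 0 0 0 100"

```text
time_s: 22.33
ee_pos: [0.4523, -0.355, 0.0123]
eef_rot: [-3.141, 0.0, 0.701]
force: [0.5, -0.3, -0.8]
grip_width: 0.0656
grip_force: 25.0
```

>>> carry_out --motion "0 0 -0.0007 0 0 0 100;0 0 0 0 0 0 100;0 0 0 0 0 0 100"

```text
time_s: 22.58
ee_pos: [0.4524, -0.355, 0.012]
eef_rot: [3.141, -0.0, 0.701]
force: [-2.3, 1.7, 6.0]
grip_width: 0.0653
grip_force: 25.0
```

Contact. Releasing, rising and moving clear.

>>> carry_out --motion "0 0 0 0 0 0 90;0 0 0 0 0 0 75;0 0 0 0 0 0 60;0 0 0 0 0 0 45;0 0 0 0 0 0 40;0 0 0.01 0 0 0 40;0 0 0.02 0 0 0 40;0 0 0.035 0 0 0 20;0 0 0.035 0 0 0 0;0 0 0.035 0 0 0 0;-0.01 0.03 0.022 0 0 0 0;-0.01 0.035 0 0 0 0 0;-0.01 0.035 0 0 0 0 0;-0.01 0.035 0 0 0 0 0;-0.01 0.035 0 0 0 0 0;-0.01 0.035 0 0 0 0 0;0 0.035 0 0 0 0 0;0 0.035 0 0 0 0 0;0 0.03 0 0 0 0 0;0 0 0 0 0 0 0"

```text
time_s: 24.25
ee_pos: [0.3921, -0.0464, 0.1695]
eef_rot: [3.141, -0.001, 0.704]
force: [0.3, -0.4, 0.0]
grip_width: 0.094
grip_force: 0.0
```

Run:
```python
from h import *
c=ctrl.camera("top");cv2.imwrite("pics/t2.png",cv2.resize(c["pixels"][100:310,140:490],None,fx=2.28,fy=2.28)[...,::-1])
o=ctrl.get_obs();print(o["ee_pos"],o["force"])
```

```text
[ 0.39238543 -0.04823801  0.16947724] [-0.62494963 -0.22771253 -0.56087362]
```

View pics/t2.png

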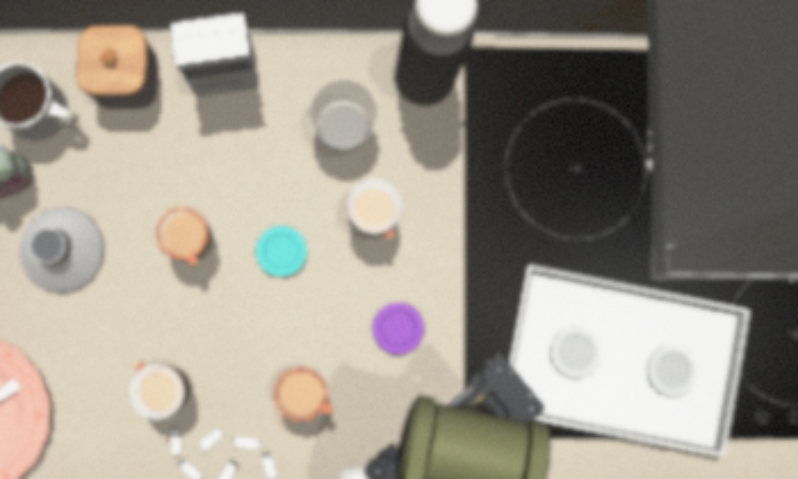

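The top view shows both lids flat in the tray at (575,352) and (671,370). All four jars are in place: open at (183,233) and (301,394), still lidded at (375,208) and (158,391). The funnel, tumbler and decoys have not moved.

```bash
python3 -c "
from station import ctrl
print(ctrl.hand_in())"
```

```text
the job is handed in; nothing more can be done
None
```

Job handed in at about 24 s of the 70 s: the two unsealed lids lie flat on the baking tray, the two sealed jars were raised about 1 cm and set back in place, and the funnel and tumbler were left untouched.

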